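# Hold a furniture leg home in the drill jig

### The job

Take the undrilled wooden leg from the bench, lay it in the drill jig with its bare end towards the brass spring plunger, and slide it in under the bush bridge, pushing the plunger back until the leg stands firmly against the stop, without ramming it. Finish while still holding it pressed home against the spring, so that it can be drilled; leave everything else where it is.

Things in the scene. Friction and masses are not known exactly. Their poses are not given: they have to be found in the camera images.
- leg: the leg to drill: square brown wooden furniture leg, 36 x 36 x 200 mm, about 0.18 kg, no hole, lying on the bench. Origin: middle of its underside; x along the leg to the bare head end at +100 mm, z up. Foot end (-100 mm): black round glide 33 mm across, 12 mm long; wood from -88 to +100 mm. Once home, the jig covers the 95 mm next to the head; the rest stays free to hold from above
- leg_head (a point): centre of the leg's bare head end face, 18 mm above the leg's underside
- jig: drill jig fixed to the bench: wooden board 360 x 160 x 18 mm thick (x -180 to +180) with an aluminium channel. Origin: centre of the board's underside; x = direction in which the leg is slid in, z up. The leg lies on the board, centred on y = 0. Cheeks 42 mm high, 40 mm apart inside, from x = 30 mm to the stop face at x = 100 mm. Behind the stop: plunger sleeve and two black knobs, 50 mm high
- mouth (a point): open end of the channel, on the board's top at jig x = 5 mm, y = 0: here lead-ins start about 60 mm apart and narrow to the 40 mm channel at x = 30 mm. From here back to the board's end at x = -180 mm the board is clear, so the leg is laid down there and slid in along +x
- bush (a point): top of the steel drill bush, at jig x = 60 mm, y = 0, 80 mm above the bench. It sits in a dark steel bridge across the channel, x = 30 to 75 mm, underside 42 mm and top 52 mm above the board; the 36 mm high leg slides in under it
- stop_face (a point): centre of the hard stop's face in the jig, at x = 100 mm, y = 0, 36 mm above the bench; the leg's head end meets it when home
- stop: the jig's stop: an aluminium block 88 mm wide and 50 mm high with a dark steel wear plate, standing on the board across the end of the channel. Origin: where the stop face meets the board's top
- plunger (a joint): the brass spring plunger, 16 mm across, in the middle of the stop face: 0 when it is out, its nose then 12 mm in front of the stop face; grows as it is pushed in (m); at 0.012 the nose is flush with the stop face and the leg meets the hard stop. It pushes back with about 4 N at first touch, rising to about 10 N at the stop, and would push the leg out again if it were let go
- drilled_leg: an already drilled leg, of the same wood and size as the other but with a 15 mm bright metal cam nut in a dark-rimmed hole in its upper face 40 mm from its bare end; lies on the bench, stays there. Origin and axes as for the leg
- drill: cordless drill lying on its side, grey and black with orange, about 245 mm long with its bit, 210 mm from battery to motor, 68 mm high; origin under the outer end of its battery
- square: try square lying on the bench, dark wooden stock 110 mm, steel blade 200 mm; origin under the stock
- tape: green tape measure, 72 x 42 x 68 mm; origin under its middle
- glue: yellow glue bottle, 60 mm across, 170 mm tall; origin under its middle
- mallet: rubber mallet lying on the bench, head 110 mm by 64 mm, 330 mm long over all, wooden handle; origin under the free end of the handle
- offcut: short wooden offcut, 55 x 36 x 36 mm; origin under its middle
Mind the look-alikes: they are no part of the job. Leave any purple look-alike of the leg alone.

How it is judged:
By the outcome, as a careful person would: the job done as asked, in the order asked, and still so for the second after the job is handed in, while the arm keeps its last pose, push and grip.
It also fails if it takes over 45 s, if anything falls off the work surface, if the arm or the gripper's body presses on something with over 40 N, if the wrist force passes 120 N, or if a joint passes its speed limit or range.

### The arm

A 6-joint arm with a two-finger parallel gripper is mounted at the origin on the work surface. World frame = base frame: x ahead of the robot, y to its left, z up, the work surface at z = 0. Lengths are in mm, angles in rad, forces in N, time in s.
With the tool pointing down it reaches from about 425 to 1125 mm from the base axis. Payload 14.9 kg.
Tool frame: the origin (TCP) lies on the centre line of the jaws, within the pads' length; the fingertips stand 14 mm ahead of it and the grasp point (between the pads) lies 5 mm behind it (arm.tip_reach is the y of the fingertips in the tool frame, in mm); y points along the fingers, z is the direction in which the jaws open and shut, and the axes are right-handed (so a half turn about y gives the same grasp; the last joint's range is limited). The gripper opens to 91 mm and grips with 3 to 60 N. Pads are 32 mm wide; open, the fingers measure 118 mm over their backs; the gripper's body (76 mm by 178 mm) begins 60 mm behind the grasp point.
Start: joints at [1.247, 0.379, 1.734, -0, 1.028, -0.033], TCP at [200.71, 670.622, 227.932] pointing down, gripper open.
Joint ranges: [-2.77, 2.77], [-0.74, 2.19], [0, 2.66], [-1.06, 4.2], [0.31, 2.87], [-3.08, 3.08]. Speed limits (rad/s): [1.89, 1.89, 2.39, 3.14, 3.14, 3.14].

### API

Orientations are given as a rotation vector (axis times angle).
In Python, from workcell import arm gives the robot as it stands.
- The arm moves only by the tool step_arm, never from a script. Its argument "motion" is a list of rows, each a list of 7 numbers: the shift along the tool's x, y, z in cm, then the turn, a rotation vector about the tool's x, y, z in degrees, then the opening, from 0 (shut) to 1 (fully open). In form: [[tx, ty, tz, ax, ay, az, hand], ...]. A call has exactly 10 rows; each row shifts and turns the pose as measured when the row begins, along the tool's axes as they then stand; what a row does not reach is not made up. A row lasts 1/12 s, in which the tool goes at most 41.7 mm and 7.16 degrees, less where a joint would pass 70% of its speed; a pose out of reach is approached as far as the arm can. A call with a gripper value outside its range is refused whole. The fingers move at their own pace and stop on an object; the grip force is fixed at half the most. Time passes only in rows, so rows that do not move let the fingers close, or fill a call up. It gives the time, the measured TCP pose, the force and the opening at its end, in the units of the state.
- arm.get_obs(): the state, without advancing time (a new reading comes with each control period).
- arm.camera(name): name is "scene" or "side" or "wrist"; returns a dict with "img" (400x640x3 uint8, red, green, blue), "fx", "fy", "cx", "cy" (pixels), "k1" (the pictures are not rectified: a ray, as slopes to the right and down, at radius r is drawn at 1 + k1 r^2 times it, then the intrinsics apply), "view" (4x4, takes a point from world to camera coordinates); the wrist camera has in their place "mount" (4x4, takes a point from camera to tool coordinates, whose origin is the TCP and whose axes are the tool frame's). Camera axes: x right, y down, z forward; pixel columns grow to the right and rows downward; lengths in mm; the calibration is good to about 2 mm. A picture is of the moment at which its call begins: read the wrist's pose just before it. There is no depth.
- arm.job_done(): hands the job in, once; it reports no verdict.
Trained networks look in the newest picture that a camera, given by its name, has taken for a name from the list of things; names that differ only in an ending like _2 or _b are one class to them, and where a whole thing is asked for, a point or a joint stands for the part that bears it (a point fixed in the world has none). Each returns a list of dicts, best first, with "confidence" (0 to 1); they miss things now and then, are a little off and sometimes report something else, mostly with a low value. They report only what shows in the picture. A call takes as long as a camera call. They do not tell look-alikes from the thing itself.
- arm.spot_in(camera, query): "centre" ([column, row] in pixels, amid what is visible of it).
The state is a dict: "t": time; "joint_positions": joint angles; "joint_vel": joint speeds; "tau": joint torques, N m; "tool_pos": TCP position; "eef_rot": TCP orientation; "contact_force": force on the tool from outside, world axes, zero at the start; "wrist_torque": the same for the moment, N m; "opening": finger opening in mm.
Only numpy, scipy, OpenCV 4.12 (cv2) and the standard library are available. Lean on these libraries where they do the work, as an engineer would, in place of code of your own. Each camera call takes 0.05 s, during which the arm holds its last target.

## Working session

There is one attempt and no reset: what is moved stays moved. The work goes in short steps, Python scripts to look and compute and a tool call to move; the robot and the scene stay as the last step left them, time stands still between calls to the robot, and variables do not carry over. Pictures are saved under pics/ and viewed, and the job is handed in when it is done.

Besides the shell and the picture viewer there is one more tool, called after "Emit:" in YAML: its name, and indented under it one key for each argument. step_arm: Moves the arm, as the interface text tells. Its arguments: {"type":"object","properties":{"motion":{"type":"array","items":{"type":"array","items":{"type":"number"}}}},"required":["motion"]}

```bash
mkdir -p pics; ls; cat > h.py <<'E'
import numpy as np, cv2
from scipy.spatial.transform import Rotation as R
from workcell import arm
def cam(n):
    o=arm.get_obs(); c=arm.camera(n)
    if 'view' not in c:
        T=np.eye(4);T[:3,:3]=R.from_rotvec(o['eef_rot']).as_matrix();T[:3,3]=o['tool_pos']
        c['view']=np.linalg.inv(T@np.array(c['mount']))
    c['view']=np.array(c['view']); return c
def save(c,f): cv2.imwrite('pics/'+f,c['img'][:,:,::-1])
def ray(c,p):
    K=np.array([[c['fx'],0,c['cx']],[0,c['fy'],c['cy']],[0,0,1]])
    u=cv2.undistortPoints(np.array([[p]],float),K,np.array([c['k1'],0,0,0.]),None).ravel()
    V=np.linalg.inv(c['view']); d=V[:3,:3]@[u[0],u[1],1]; return V[:3,3],d/np.linalg.norm(d)
def onz(c,p,z):
    o,d=ray(c,p); return o+d*(z-o[2])/d[2]
def proj(c,P):
    q=c['view']@np.append(P,1); x,y=q[0]/q[2],q[1]/q[2]; s=1+c['k1']*(x*x+y*y)
    return np.array([c['fx']*x*s+c['cx'],c['fy']*y*s+c['cy']])
def tri(L):
    A=np.zeros((3,3));b=np.zeros(3)
    for c,p in L:
        o,d=ray(c,p);M=np.eye(3)-np.outer(d,d);A+=M;b+=M@o
    return np.linalg.solve(A,b)
E
python3 - <<'E'
from h import *
import pickle
print(arm.get_obs())
D={}
for n in ['scene','side','wrist']:
    c=cam(n);save(c,n+'0.png');D[n]=c
    print(n,c['fx'],c['k1'],np.linalg.inv(c['view'])[:3,3])
    for q in ['leg','drilled_leg','leg_head','jig','mouth','bush','stop_face','stop','plunger']:
        try: print(n,q,[(np.round(r['centre']),round(r['confidence'],2)) for r in arm.spot_in(n,q)][:4])
        except Exception as e: print(q,e)
pickle.dump(D,open('d0.pkl','wb'))
print(arm.get_obs()['t'])
E
```

```text
pics
{'t': 0.0, 'joint_positions': array([ 1.24672449e+00,  3.79389087e-01,  1.73480983e+00,  2.05412054e-06,
        1.02851154e+00, -3.32941783e-02]), 'joint_vel': array([ 0.00086714, -0.00217197,  0.0010103 , -0.00040582, -0.0022909 ,
       -0.00147513]), 'tau': array([-1.52607205e-03, -7.63738489e+01, -4.34357679e+01,  6.51834626e-02,
        4.22668818e-02, -8.75744558e-05]), 'tool_pos': array([200.56139588, 670.23389837, 227.28748365]), 'eef_rot': array([-1.55982125,  0.22842397, -0.22810822]), 'contact_force': array([ 0.3891052 , -0.04657283, -0.82804943]), 'wrist_torque': array([ 0.02802622,  0.02645734, -0.04561252]), 'opening': 91.10364767906167}
scene 378.8828233897508 -0.07129584031382322 [839.83061957 608.74598892 854.20948999]
scene leg [(array([371., 152.]), 0.82), (array([487., 265.]), 0.82), (array([345., 200.]), 0.74)]
scene drilled_leg [(array([282., 189.]), 0.89), (array([217., 199.]), 0.4)]
scene leg_head [(array([489., 268.]), 0.9), (array([373., 152.]), 0.87), (array([342., 197.]), 0.84)]
scene jig [(array([363., 320.]), 0.92)]
scene mouth [(array([362., 321.]
[... 408 characters left out ...]
162.]), 0.75), (array([303., 240.]), 0.66)]
side drilled_leg [(array([362., 264.]), 0.86)]
side leg_head [(array([236., 291.]), 0.97), (array([224., 158.]), 0.97), (array([307., 241.]), 0.57)]
side jig [(array([321., 160.]), 0.86)]
side mouth [(array([321., 161.]), 0.65)]
side bush [(array([322., 162.]), 0.73)]
side stop_face [(array([322., 163.]), 0.95)]
side stop [(array([327., 130.]), 0.5)]
side plunger []
wrist 277.6554132228071 -0.04351214011653373 [129.16078766 692.59692228 385.78357133]
wrist leg [(array([ 36., 234.]), 0.74)]
wrist drilled_leg []
wrist leg_head [(array([ 38., 230.]), 0.63)]
wrist jig []
wrist mouth []
wrist bush []
wrist stop_face []
wrist stop []
wrist plunger []
1.5
```

View pics/scene0.png

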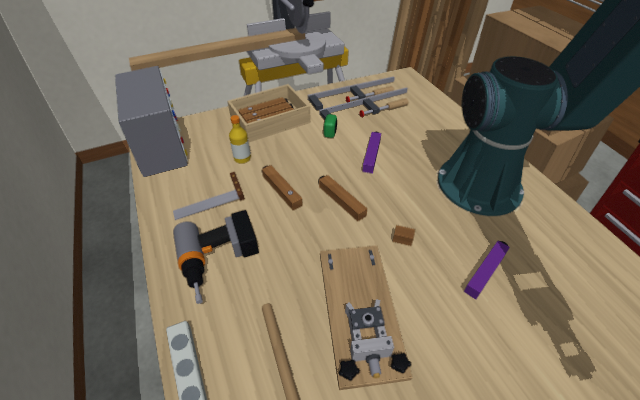

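View pics/side0.png

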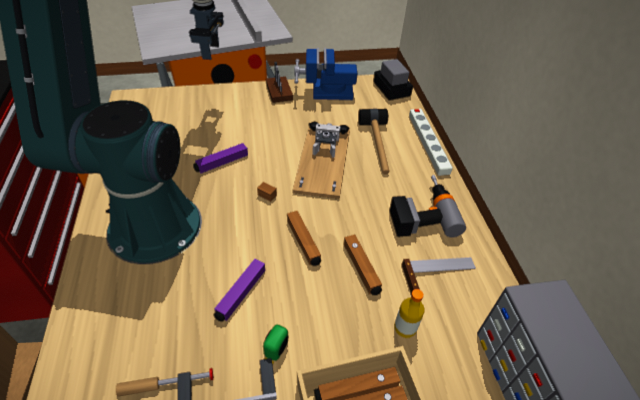

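View pics/wrist0.png

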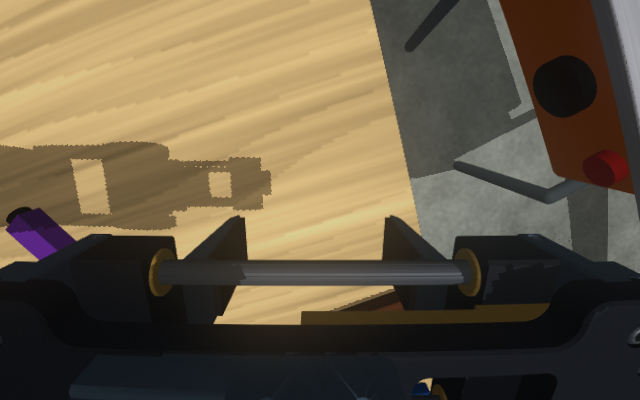

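Candidates: brown scene (343,197)/side (303,238) with no nut; brown scene (282,187)/side (362,264) with nut (drilled); purple at scene (371,152), (487,268). The first fits. Confirming with crops.

```bash
python3 - <<'E'
import pickle,cv2,numpy as np
D=pickle.load(open('d0.pkl','rb'))
a=cv2.resize(D['scene']['img'][165:230,250:380],None,fx=6,fy=6,interpolation=cv2.INTER_CUBIC)
b=cv2.resize(D['side']['img'][200:300,280:390],None,fx=6,fy=6,interpolation=cv2.INTER_CUBIC)
cv2.imwrite('pics/ca.png',a[:,:,::-1]);cv2.imwrite('pics/cb.png',b[:,:,::-1])
a=cv2.resize(D['scene']['img'][240:390,310:420],None,fx=4,fy=4,interpolation=cv2.INTER_CUBIC)
b=cv2.resize(D['side']['img'][115:200,285:360],None,fx=7,fy=7,interpolation=cv2.INTER_CUBIC)
cv2.imwrite('pics/cc.png',a[:,:,::-1]);cv2.imwrite('pics/cd.png',b[:,:,::-1])
E
```

```text
(no output)
```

View pics/ca.png

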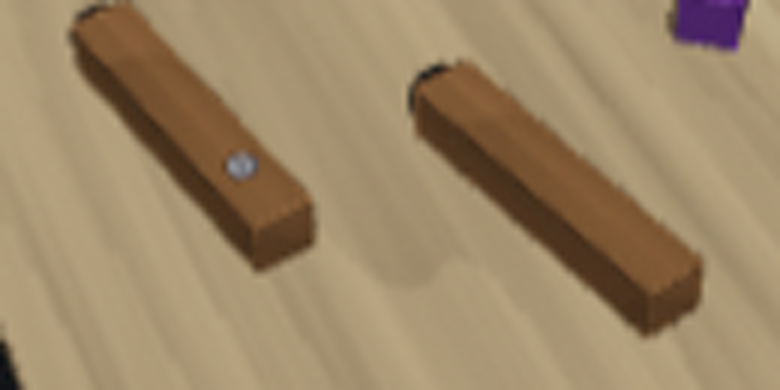

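View pics/cb.png

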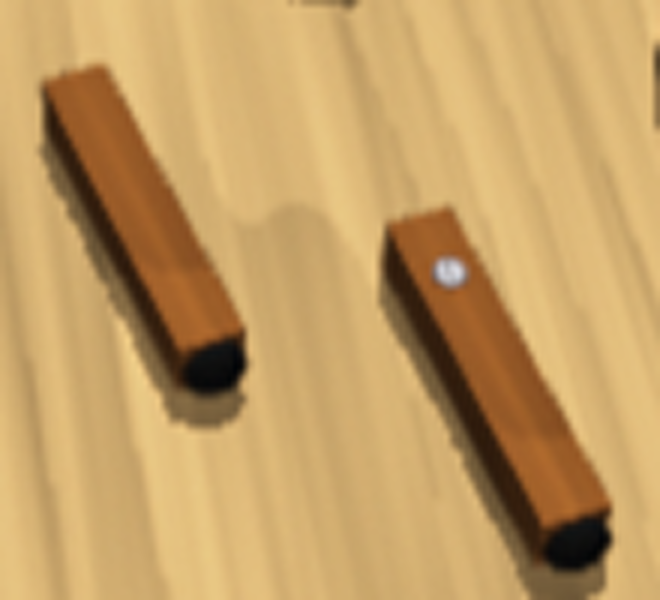

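View pics/cc.png

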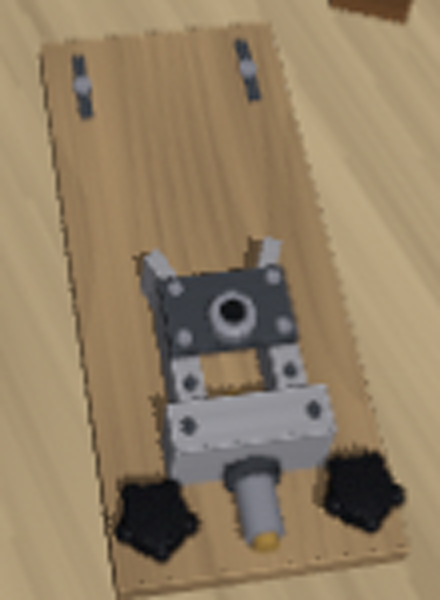

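View pics/cd.png

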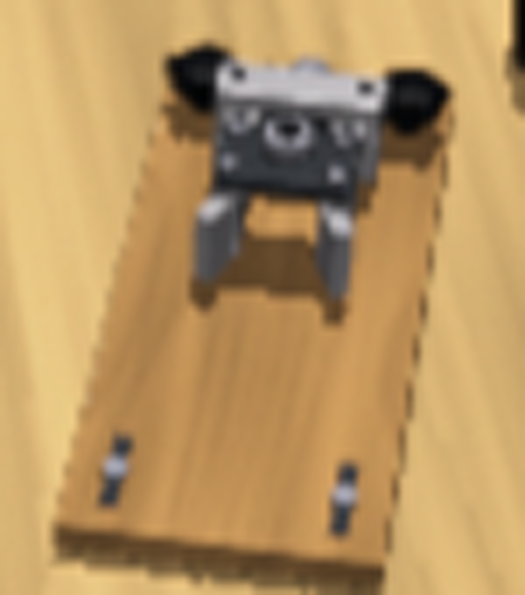

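```bash
python3 - <<'E'
import pickle
from h import *
D=pickle.load(open('d0.pkl','rb'));S,Q=D['scene'],D['side']
f=lambda p,s,o:(np.array(p)+.5)/s-.5+np.array(o)
sc=lambda p:f(p,6,(250,165)); sd=lambda p:f(p,6,(280,200)); jc=lambda p:f(p,4,(310,240)); jd=lambda p:f(p,7,(285,115))
np.set_printoptions(precision=1,suppress=True)
print('scene leg z36')
for p in [(650,297),(703,258),(462,62),(415,100)]: print(onz(S,sc(p),36))
print('side')
for p in [(45,82),(105,66),(242,330),(183,352)]: print(onz(Q,sd(p),36))
print('tri');
for a,b in [((650,297),(105,66)),((703,258),(45,82)),((462,62),(183,352)),((415,100),(242,330))]: print(tri([(S,sc(a)),(Q,sd(b))]))
print('jig z18')
for p in [(40,42),(268,25),(405,553),(118,590)]: print(onz(S,jc(p),18))
print('side');
for p in [(55,525),(382,570)]: print(onz(Q,jd(p),18))
print('bush',onz(S,jc((233,312)),80),onz(Q,jd((290,130)),80),tri([(S,jc((233,312))),(Q,jd((290,130)))]))
print(tri([(S,jc((40,42))),(Q,jd((382,570)))]),tri([(S,jc((268,25))),(Q,jd((55,525)))]))
print('stop top corners scene z68',[onz(S,jc(p),68) for p in [(167,405),(327,385)]])
print('bridge front top z70',[onz(S,jc(p),70) for p in [(158,283),(285,266)]])
o=arm.get_obs();print(R.from_rotvec(o['eef_rot']).as_matrix())
E
```

```text
scene leg z36
[447.8 -20.   36. ]
[411.9 -32.3  36. ]
[ 462.  -210.4   36. ]
[ 496.8 -193.2   36. ]
side
[415.7 -32.5  36. ]
[448.1 -25.2  36. ]
[ 492.5 -203.6   36. ]
[ 462.4 -212.9   36. ]
tri
[447.5 -22.2  33.3]
[414.1 -32.1  36.6]
[ 462.  -211.8   34.7]
[ 493.8 -199.2   29.7]
jig z18
[595.8  41.3  18. ]
[446.3  91.8  18. ]
[552.9 432.9  18. ]
[701.2 385.6  18. ]
side
[446.4  86.9  18. ]
[596.3  38.2  18. ]
bush [590.3 295.2  80. ] [592.6 294.3  80. ] [591.5 294.9  80. ]
[596.   40.   16.4] [445.9  90.   15.3]
stop top corners scene z68 [array([644.4, 323.4,  68. ]), array([560.3, 349.4,  68. ])]
bridge front top z70 [array([617.3, 258. ,  70. ]), array([546.4, 278.4,  70. ])]
[[ 1.  -0.   0.3]
 [-0.3 -0.   1. ]
 [ 0.  -1.  -0. ]]
```

```bash
cat >> h.py <<'E'
def down(jaw):  # tool y down, z at jaw angle deg
    a=np.radians(jaw);z=np.array([np.cos(a),np.sin(a),0]);y=np.array([0,0,-1.]);return np.c_[np.cross(y,z),y,z]
def plan(P,jaw,n,hand=1.):
    o=arm.get_obs();p=np.array(o['tool_pos']);Rm=R.from_rotvec(o['eef_rot']).as_matrix()
    G=down(jaw);rv=R.from_matrix(Rm.T@G).as_rotvec()
    rows=[];P=np.array(P,float)
    for k in range(n):
        Rk=Rm@R.from_rotvec(rv*k/n).as_matrix()
        t=Rk.T@(P-p)/n/10
        rows.append([round(float(v),2) for v in t]+[round(float(v),2) for v in np.degrees(rv/n)]+[hand])
    print('t',round(o['t'],2),'pos',np.round(p,1),'rot err deg',np.round(np.degrees(rv),2),'F',np.round(o['contact_force'],1),'open',round(o['opening'],1))
    for r in rows: print(r)
E
python3 -c "
from h import *
plan([510,250,200],40,10)"
```

```text
t 1.5 pos [200.7 670.6 227.9] rot err deg [ 0.   33.34  0.  ] F [-0.3 -0.5  0.2] open 91.1
[4.17, 0.28, -3.14, 0.0, 3.33, 0.0, 1.0]
[4.34, 0.28, -2.89, 0.0, 3.33, 0.0, 1.0]
[4.51, 0.28, -2.64, 0.0, 3.33, 0.0, 1.0]
[4.65, 0.28, -2.37, 0.0, 3.33, 0.0, 1.0]
[4.78, 0.28, -2.1, 0.0, 3.33, 0.0, 1.0]
[4.9, 0.28, -1.81, 0.0, 3.33, 0.0, 1.0]
[4.99, 0.28, -1.53, 0.0, 3.33, 0.0, 1.0]
[5.07, 0.28, -1.23, 0.0, 3.33, 0.0, 1.0]
[5.14, 0.28, -0.94, 0.0, 3.33, 0.0, 1.0]
[5.18, 0.28, -0.64, 0.0, 3.33, 0.0, 1.0]
```

Emit:
step_arm:
  motion:
    - [3.2,0.3,-2.4,0,3.3,0,1]
    - [3.3,0.3,-2.2,0,3.3,0,1]
    - [3.4,0.3,-2.0,0,3.3,0,1]
    - [3.5,0.3,-1.8,0,3.3,0,1]
    - [3.6,0.3,-1.6,0,3.3,0,1]
    - [3.7,0.3,-1.4,0,3.3,0,1]
    - [3.8,0.3,-1.2,0,3.3,0,1]
    - [3.9,0.3,-1.0,0,3.3,0,1]
    - [3.9,0.3,-0.7,0,3.3,0,1]
    - [4.0,0.3,-0.5,0,3.3,0,1]

```text
t: 2.33
tool_pos: [437.7, 342.0, 197.8]
eef_rot: [-1.452, 0.688, -0.688]
contact_force: [1.6, 1.1, -0.6]
opening: 91.4
```

```bash
python3 -c "
from h import *
plan([467,-120,180],15,14)"
```

```text
t 2.33 pos [437.7 342.  197.8] rot err deg [-0.29 24.45 -0.22] F [ 1.6  1.1 -0.6] open 91.4
[2.68, 0.11, -1.94, -0.02, 1.75, -0.02, 1.0]
[2.74, 0.11, -1.85, -0.02, 1.75, -0.02, 1.0]
[2.79, 0.11, -1.77, -0.02, 1.75, -0.02, 1.0]
[2.85, 0.11, -1.68, -0.02, 1.75, -0.02, 1.0]
[2.9, 0.11, -1.6, -0.02, 1.75, -0.02, 1.0]
[2.94, 0.12, -1.51, -0.02, 1.75, -0.02, 1.0]
[2.99, 0.12, -1.42, -0.02, 1.75, -0.02, 1.0]
[3.03, 0.12, -1.32, -0.02, 1.75, -0.02, 1.0]
[3.07, 0.12, -1.23, -0.02, 1.75, -0.02, 1.0]
[3.11, 0.12, -1.14, -0.02, 1.75, -0.02, 1.0]
[3.14, 0.12, -1.04, -0.02, 1.75, -0.02, 1.0]
[3.17, 0.12, -0.95, -0.02, 1.75, -0.02, 1.0]
[3.2, 0.12, -0.85, -0.02, 1.75, -0.02, 1.0]
[3.22, 0.13, -0.75, -0.02, 1.75, -0.02, 1.0]
```

Emit:
step_arm:
  motion:
    - [2.9,0.1,-2.0,0,2.4,0,1]
    - [3.0,0.1,-1.9,0,2.4,0,1]
    - [3.1,0.1,-1.8,0,2.4,0,1]
    - [3.2,0.1,-1.7,0,2.4,0,1]
    - [3.2,0.1,-1.5,0,2.4,0,1]
    - [3.3,0.1,-1.4,0,2.4,0,1]
    - [3.4,0.1,-1.2,0,2.4,0,1]
    - [3.4,0.1,-1.0,0,2.4,0,1]
    - [3.5,0.1,-0.9,0,2.4,0,1]
    - [3.5,0.1,-0.7,0,2.4,0,1]

```text
t: 3.17
tool_pos: [468.9, -31.1, 187.2]
eef_rot: [-1.304, 1.022, -1.027]
contact_force: [0.8, 0.4, 0.4]
opening: 91.5
```

```bash
python3 -c "
from h import *
c=cam('wrist');save(c,'w1.png');import pickle;pickle.dump(c,open('w1.pkl','wb'))
print(arm.get_obs()['joint_positions'])
plan([467,-162,180],15,10)"
```

```text
[-0.12882833  0.0680825   2.21403888  0.00967871  0.85012461 -0.37618921]
t 3.22 pos [469.6 -35.5 187.3] rot err deg [-0.65 -1.19 -0.19] F [-0.5 -0.3 -1. ] open 91.3
[1.22, 0.06, -0.33, -0.07, -0.12, -0.02, 1.0]
[1.22, 0.07, -0.33, -0.07, -0.12, -0.02, 1.0]
[1.22, 0.07, -0.33, -0.07, -0.12, -0.02, 1.0]
[1.22, 0.07, -0.34, -0.07, -0.12, -0.02, 1.0]
[1.22, 0.07, -0.34, -0.07, -0.12, -0.02, 1.0]
[1.22, 0.07, -0.34, -0.07, -0.12, -0.02, 1.0]
[1.22, 0.07, -0.34, -0.07, -0.12, -0.02, 1.0]
[1.22, 0.07, -0.35, -0.07, -0.12, -0.02, 1.0]
[1.22, 0.07, -0.35, -0.07, -0.12, -0.02, 1.0]
[1.22, 0.07, -0.35, -0.07, -0.12, -0.02, 1.0]
```

View pics/w1.png

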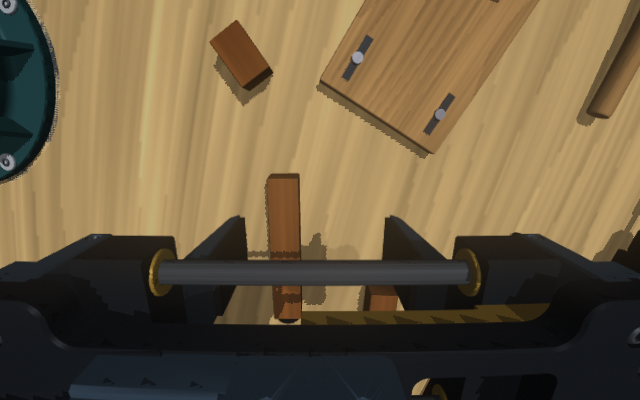

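```bash
python3 -c "
from h import *
import pickle
c=pickle.load(open('w1.pkl','rb'))
im=c['img'];
a=cv2.resize(im[160:330,235:335],None,fx=4.5,fy=3.5,interpolation=cv2.INTER_CUBIC);cv2.imwrite('pics/w1c.png',a[:,:,::-1])
print(np.linalg.inv(c['view'])[:3,3])
for p in [(267,180),(300,180),(274,319),(300,319)]: print(p,onz(c,p,36).round(1))
for p in [(320,80),(431,150)]: print(p,onz(c,p,18).round(1))
"
```

```text
[449.67406118  41.28164268 345.42259911]
(267, 180) [416.3 -30.3  36. ]
(300, 180) [452.6 -21.3  36. ]
(274, 319) [ 462.  -210.8   36. ]
(300, 319) [ 495.3 -202.7   36. ]
(320, 80) [448.2  89.7  18. ]
(431, 150) [594.5  47.6  18. ]
```

View pics/w1c.png

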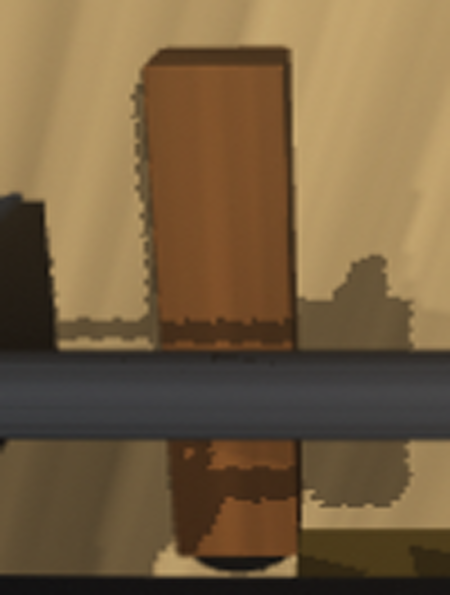

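```bash
python3 -c "
from h import *
plan([467.5,-162,90],14.5,6)"
```

```text
t 3.22 pos [469.6 -35.5 187.3] rot err deg [-0.65 -0.69 -0.19] F [-0.5 -0.3 -1. ] open 91.3
[2.04, 1.61, -0.56, -0.11, -0.12, -0.03, 1.0]
[2.04, 1.61, -0.56, -0.11, -0.12, -0.03, 1.0]
[2.04, 1.61, -0.56, -0.11, -0.12, -0.03, 1.0]
[2.04, 1.61, -0.56, -0.11, -0.12, -0.03, 1.0]
[2.04, 1.62, -0.56, -0.11, -0.12, -0.03, 1.0]
[2.03, 1.62, -0.56, -0.11, -0.12, -0.03, 1.0]
```

Emit:
step_arm:
  motion:
    - [2.0,1.6,-0.6,-0.1,-0.1,0,1]
    - [2.0,1.6,-0.6,-0.1,-0.1,0,1]
    - [2.0,1.6,-0.6,-0.1,-0.1,0,1]
    - [2.0,1.6,-0.6,-0.1,-0.1,0,1]
    - [2.0,1.6,-0.5,-0.1,-0.1,0,1]
    - [1.5,1.4,-0.4,-0.1,-0.1,0,1]
    - [0.7,0.6,-0.2,0,0,0,1]
    - [0,0,0,0,0,0,1]
    - [0,0,0,0,0,0,1]
    - [0,0,0,0,0,0,1]

```text
t: 4.05
tool_pos: [467.7, -171.6, 85.6]
eef_rot: [-1.308, 1.024, -1.03]
contact_force: [0.7, -0.6, 1.0]
opening: 91.4
```

```bash
python3 -c "
from h import *
plan([467.5,-162,20],14.5,6)"
```

```text
t 4.05 pos [ 467.7 -171.6   85.6] rot err deg [-0.42 -0.53 -0.04] F [ 0.7 -0.6  1. ] open 91.4
[-0.16, 1.09, 0.03, -0.07, -0.09, -0.01, 1.0]
[-0.16, 1.09, 0.03, -0.07, -0.09, -0.01, 1.0]
[-0.16, 1.09, 0.03, -0.07, -0.09, -0.01, 1.0]
[-0.16, 1.09, 0.03, -0.07, -0.09, -0.01, 1.0]
[-0.16, 1.09, 0.03, -0.07, -0.09, -0.01, 1.0]
[-0.16, 1.09, 0.03, -0.07, -0.09, -0.01, 1.0]
```

Emit:
step_arm:
  motion:
    - [-0.2,1.1,0,-0.1,-0.1,0,1]
    - [-0.2,1.1,0,-0.1,-0.1,0,1]
    - [-0.2,1.1,0,-0.1,-0.1,0,1]
    - [-0.2,1.1,0,-0.1,-0.1,0,1]
    - [-0.2,0.9,0,0,-0.1,0,1]
    - [0,0.6,0,0,0,0,1]
    - [0,0.3,0,0,0,0,1]
    - [0,0,0,0,0,0,1]
    - [0,0,0,0,0,0,1]
    - [0,0,0,0,0,0,1]

```text
t: 4.88
tool_pos: [466.0, -157.7, 18.1]
eef_rot: [-1.32, 1.017, -1.018]
contact_force: [1.1, 0.2, -0.1]
opening: 91.3
```

```bash
python3 -c "
from h import *
plan([467.5,-162,20],14.5,1)
c=cam('wrist');save(c,'w2.png');c=cam('side');save(c,'s2.png')"
```

```text
t 4.88 pos [ 466.  -157.7   18.1] rot err deg [-0.03  0.26 -0.  ] F [ 1.1  0.2 -0.1] open 91.3
[0.45, -0.19, 0.04, -0.03, 0.26, -0.0, 1.0]
```

View pics/w2.png

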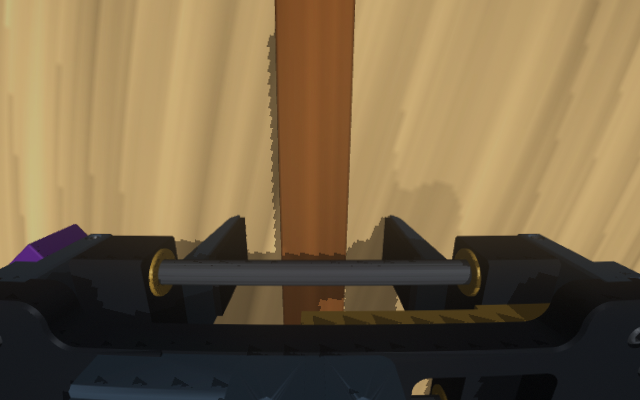

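The leg stands centred between the fingers (cols 280–350 between 245 and 385) and parallel to them. Closing.

Emit:
step_arm:
  motion:
    - [0.4,-0.1,0,0,0.2,0,1]
    - [0,0,0,0,0,0,0.5]
    - [0,0,0,0,0,0,0.2]
    - [0,0,0,0,0,0,0]
    - [0,0,0,0,0,0,0]
    - [0,0,0,0,0,0,0]
    - [0,0,0,0,0,0,0]
    - [0,0,0,0,0,0,0]
    - [0,0,0,0,0,0,0]
    - [0,0,0,0,0,0,0]

```text
t: 5.82
tool_pos: [468.1, -162.8, 20.9]
eef_rot: [-1.317, 1.018, -1.023]
contact_force: [-0.2, -0.4, 2.1]
opening: 35.6
```

```bash
python3 -c "
from h import *
plan([467.5,-162,90],14.5,10)"
```

```text
t 5.82 pos [ 468.1 -162.8   20.9] rot err deg [-0.17  0.    0.11] F [-0.2 -0.4  2.1] open 35.6
[-0.01, -0.69, -0.0, -0.02, 0.0, 0.01, 1.0]
[-0.01, -0.69, -0.0, -0.02, 0.0, 0.01, 1.0]
[-0.01, -0.69, -0.0, -0.02, 0.0, 0.01, 1.0]
[-0.01, -0.69, -0.0, -0.02, 0.0, 0.01, 1.0]
[-0.01, -0.69, -0.0, -0.02, 0.0, 0.01, 1.0]
[-0.01, -0.69, -0.0, -0.02, 0.0, 0.01, 1.0]
[-0.01, -0.69, -0.0, -0.02, 0.0, 0.01, 1.0]
[-0.01, -0.69, -0.0, -0.02, 0.0, 0.01, 1.0]
[-0.01, -0.69, -0.0, -0.02, 0.0, 0.01, 1.0]
[-0.01, -0.69, -0.0, -0.02, 0.0, 0.01, 1.0]
```

Emit:
step_arm:
  motion:
    - [0,-0.6,0,0,0,0,0]
    - [0,-1.2,0,0,0,0,0]
    - [0,-1.4,0,0,0,0,0]
    - [0,-1.6,0,0,0,0,0]
    - [0,-1.6,0,0,0,0,0]
    - [0,-1.4,0,0,0,0,0]
    - [0,-0.6,0,0,0,0,0]
    - [0,0,0,0,0,0,0]
    - [0,0,0,0,0,0,0]
    - [0,0,0,0,0,0,0]

```text
t: 6.65
tool_pos: [466.6, -162.1, 113.1]
eef_rot: [-1.317, 1.018, -1.023]
contact_force: [0.1, 0.9, -2.2]
opening: 35.7
```

```bash
python3 -c "
from h import *
plan([528,88,95],-17.2,9,0)"
```

```text
t 6.65 pos [ 466.6 -162.1  113.1] rot err deg [-0.18 31.73  0.06] F [ 0.1  0.9 -2.2] open 35.7
[-2.52, 0.2, 1.36, -0.02, 3.53, 0.01, 0]
[-2.6, 0.2, 1.2, -0.02, 3.53, 0.01, 0]
[-2.67, 0.2, 1.04, -0.02, 3.53, 0.01, 0]
[-2.73, 0.2, 0.87, -0.02, 3.53, 0.01, 0]
[-2.77, 0.2, 0.7, -0.02, 3.53, 0.01, 0]
[-2.81, 0.2, 0.53, -0.02, 3.53, 0.01, 0]
[-2.84, 0.2, 0.36, -0.02, 3.53, 0.01, 0]
[-2.86, 0.2, 0.18, -0.02, 3.53, 0.01, 0]
[-2.86, 0.2, 0.01, -0.02, 3.53, 0.01, 0]
```

Emit:
step_arm:
  motion:
    - [-1.8,0.2,1.0,0,2.5,0,0]
    - [-2.5,0.2,1.3,0,3.5,0,0]
    - [-2.6,0.2,1.1,0,3.5,0,0]
    - [-2.7,0.2,0.9,0,3.5,0,0]
    - [-2.8,0.2,0.7,0,3.5,0,0]
    - [-2.8,0.2,0.5,0,3.5,0,0]
    - [-2.8,0.2,0.4,0,3.5,0,0]
    - [-2.4,0.1,0.2,0,3,0,0]
    - [-1.2,0,0,0,1.5,0,0]
    - [0,0,0,0,0,0,0]

```text
t: 7.48
tool_pos: [519.4, 67.8, 89.1]
eef_rot: [-1.081, 1.406, -1.398]
contact_force: [-0.7, -1.2, -2.2]
opening: 35.8
```

```bash
python3 -c "
from h import *
import pickle
plan([528,88,60],-17.2,1,0)
c=cam('wrist');save(c,'w3.png');pickle.dump(c,open('w3.pkl','wb'))
c=cam('scene');save(c,'sc3.png');pickle.dump(c,open('sc3.pkl','wb'))"
```

```text
t 7.48 pos [519.4  67.8  89.1] rot err deg [0.48 2.12 0.19] F [-0.7 -1.2 -2.2] open 35.8
[-2.18, 2.9, 0.33, 0.48, 2.12, 0.19, 0]
```

View pics/w3.png

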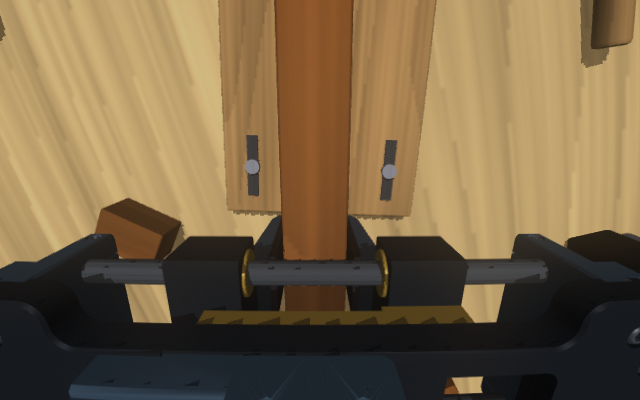

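View pics/sc3.png

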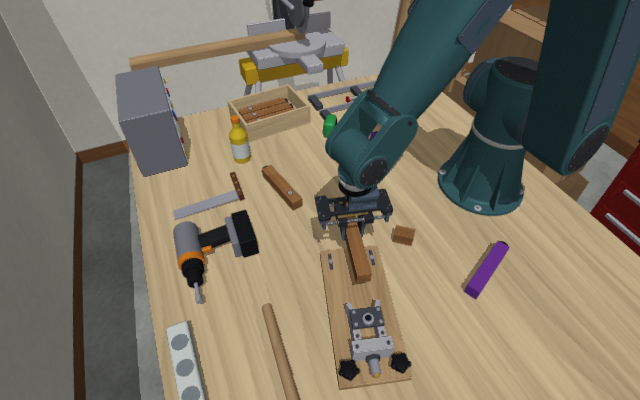

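Emit:
step_arm:
  motion:
    - [-0.6,0.4,0.1,0.1,0.5,0,0]
    - [-0.6,0.6,0.1,0.1,0.5,0.1,0]
    - [-0.6,0.7,0.1,0.1,0.5,0.1,0]
    - [-0.4,0.7,0,0.1,0.4,0,0]
    - [0,0.5,0,0.1,0.2,0,0]
    - [0,0.2,0,0,0,0,0]
    - [0,0,0,0,0,0,0]
    - [0,0,0,0,0,0,0]
    - [0,0,0,0,0,0,0]
    - [0,0,0,0,0,0,0]

```text
t: 8.42
tool_pos: [526.7, 84.7, 52.9]
eef_rot: [-1.053, 1.431, -1.429]
contact_force: [0.5, 0.0, -2.2]
opening: 35.9
```

```bash
python3 -c "
from h import *
import pickle
plan([528,88,40],-17.2,1,0)
c=cam('wrist');save(c,'w4.png');pickle.dump(c,open('w4.pkl','wb'))
c=cam('side');save(c,'s4.png');pickle.dump(c,open('s4.pkl','wb'))
c=cam('scene');cv2.imwrite('pics/sc4.png',cv2.resize(c['img'][210:390,290:430],None,fx=4,fy=3.3,interpolation=2)[:,:,::-1]);pickle.dump(c,open('sc4.pkl','wb'))"
```

```text
t 8.42 pos [526.7  84.7  52.9] rot err deg [ 0.13 -0.2   0.08] F [ 0.5  0.  -2.2] open 35.9
[-0.36, 1.29, 0.03, 0.13, -0.2, 0.08, 0]
```

View pics/w4.png

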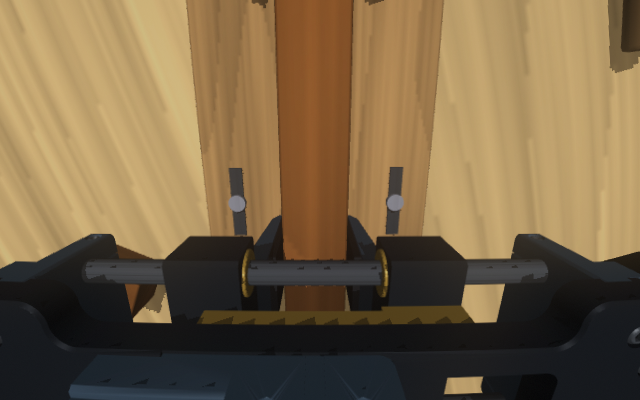

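View pics/sc4.png

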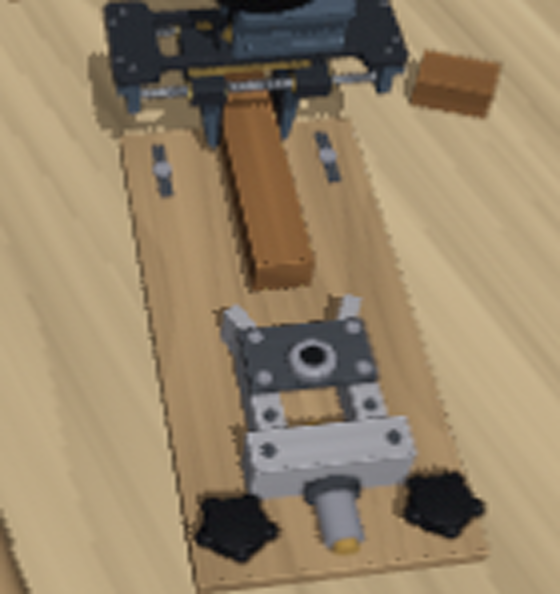

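```bash
python3 -c "
from h import *
import pickle
c=pickle.load(open('w4.pkl','rb'))
g=cv2.cvtColor(c['img'],cv2.COLOR_RGB2Lab).astype(float)
d=np.array([.2948,.9556]);n=np.array([-d[1],d[0]]);C=np.array([574.1,237.4])
J=lambda P:np.array([(P[:2]-C)@d,(P[:2]-C)@n]).round(1)
for r in range(20,161,20):
    row=g[r-2:r+3].mean(0); e=np.abs(row[2:]-row[:-2]).sum(1)
    out=[]
    for lo,hi,z in [(180,215,18),(268,290,68),(340,360,68),(425,450,18)]:
        u=lo+int(np.argmax(e[lo:hi]))+1
        out.append((u,J(onz(c,(u,r),z))))
    print(r,out)
o=arm.get_obs();print(J(o['tool_pos']))
"
```

```text
20 [(187, array([-20.3,  78.8])), (274, array([-37.7,  17.6])), (353, array([-37.9, -18.7])), (442, array([-21.2, -80.8]))]
40 [(189, array([-31.9,  78.7])), (275, array([-46.2,  17.5])), (352, array([-46.4, -18.4])), (441, array([-32.7, -81.2]))]
60 [(191, array([-43.8,  78.6])), (275, array([-54.9,  17.8])), (352, array([-55.1, -18.6])), (439, array([-44.6, -81. ]))]
80 [(193, array([-55.9,  78.5])), (276, array([-63.8,  17.6])), (351, array([-64. , -18.4])), (437, array([-56.7, -80.8]))]
100 [(195, array([-68.5,  78.5])), (277, array([-73. ,  17.5])), (351, array([-73.2, -18.6])), (435, array([-69.2, -80.7]))]
120 [(197, array([-81.3,  78.5])), (277, array([-82.4,  17.8])), (350, array([-82.6, -18.4])), (433, array([-82.1, -80.6]))]
140 [(199, array([-94.6,  78.6])), (278, array([-92.2,  17.7])), (350, array([-92.4, -18.6])), (432, array([-95.4, -81.3]))]
160 [(201, array([-108.4,   78.7])), (279, array([-102.3,   17.5])), (349, array([-102.5,  -18.4])), (430, array([-109.1,  -81.2]))]
[-159.8    0.2]
```

Emit:
step_arm:
  motion:
    - [0,0.4,0.05,0.1,0,0.1,0]
    - [0,0.4,0,0,0,0,0]
    - [0,0.3,0,0,0,0,0]
    - [0,0.1,0,0,0,0,0]
    - [0,0,0,0,0,0,0]
    - [0,0,0,0,0,0,0]
    - [0,0,0,0,0,0,0]
    - [0,0,0,0,0,0,0]
    - [0,0,0,0,0,0,0]
    - [0,0,0,0,0,0,0]

```text
t: 9.4
tool_pos: [527.5, 84.6, 39.9]
eef_rot: [-1.049, 1.429, -1.429]
contact_force: [0.6, 0.2, -2.4]
opening: 36.0
```

```bash
cat >> h.py <<'E'
d=np.array([.2948,.9556]);nn=np.array([-d[1],d[0]]);C=np.array([574.1,237.4])
J=lambda P:np.array([(P[:2]-C)@d,(P[:2]-C)@nn,*P[2:]]).round(1)
def st():
    o=arm.get_obs();F=np.array(o['contact_force']);print('J',J(np.array(o['tool_pos'])),'F jig',np.round([F[:2]@d,F[:2]@nn,F[2]],1),'torque',np.round(o['wrist_torque'],2),'rot',np.round(np.degrees(R.from_matrix(R.from_rotvec(o['eef_rot']).as_matrix().T@down(-17.2)).as_rotvec()),2),round(o['opening'],1),round(o['t'],2))
E
python3 -c "
from h import *
st()"
```

```text
J [-159.8   -0.5   39.9] F jig [ 0.3 -0.5 -2.4] torque [-0.2   0.11  0.07] rot [-0.03 -0.2  -0.05] 36.0 9.4
```

Emit:
step_arm:
  motion:
    - [0,0.05,0,0,-0.1,0,0]
    - [0,0.05,0,0,0,0,0]
    - [0,0.05,0,0,0,0,0]
    - [0,0,0,0,0,0,0]
    - [0,0,0,0,0,0,0]
    - [-0.3,0,0,0,0,0,0]
    - [-0.6,0,0,0,0,0,0]
    - [-0.6,0,0,0,0,0,0]
    - [-0.2,0,0,0,0,0,0]
    - [0,0,0,0,0,0,0]

```text
t: 10.23
tool_pos: [533.6, 102.7, 39.0]
eef_rot: [-1.049, 1.427, -1.428]
contact_force: [0.1, -0.6, -2.6]
opening: 35.5
```

```bash
python3 -c "
from h import *
st();c=cam('side');cv2.imwrite('pics/s5.png',cv2.resize(c['img'][105:230,270:370],None,fx=6,fy=4.7,interpolation=2)[:,:,::-1])
c=cam('scene');cv2.imwrite('pics/sc5.png',cv2.resize(c['img'][210:390,290:430],None,fx=4,fy=3.3,interpolation=2)[:,:,::-1])"
```

```text
J [-140.6   -1.    39. ] F jig [-0.6 -0.2 -2.6] torque [-0.27  0.16  0.02] rot [-0.07 -0.09 -0.07] 35.5 10.23
```

View pics/sc5.png

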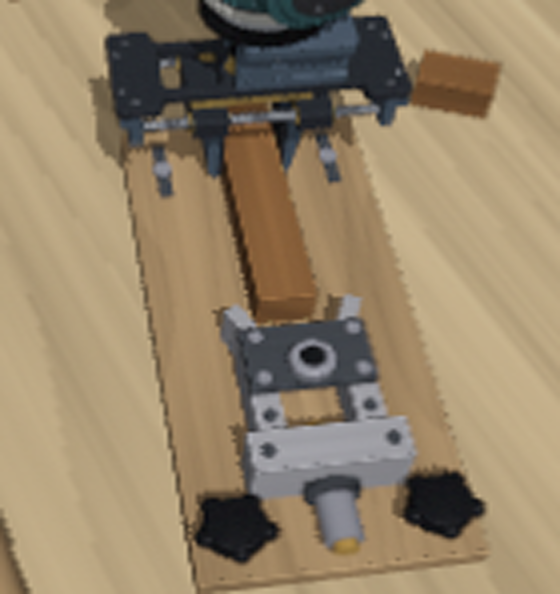

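View pics/s5.png

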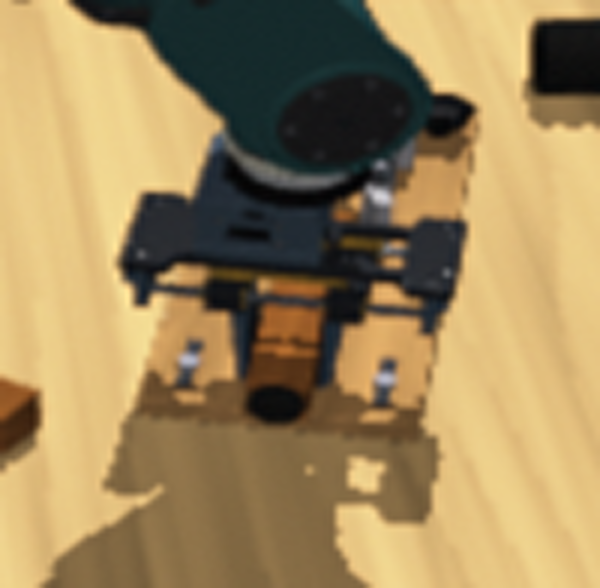

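Emit:
step_arm:
  motion:
    - [0,0.04,0,0,-0.1,0,0]
    - [0,0.04,0,0,0,0,0]
    - [0,0.04,0,0,0,0,0]
    - [0,0.04,0,0,0,0,0]
    - [0,0,0,0,0,0,0]
    - [0,0,0,0,0,0,0]
    - [0,0,0,0,0,0,0]
    - [0,0,0,0,0,0,0]
    - [0,0,0,0,0,0,0]
    - [0,0,0,0,0,0,0]

```text
t: 11.17
tool_pos: [533.3, 101.9, 38.9]
eef_rot: [-1.051, 1.427, -1.427]
contact_force: [-0.5, 0.6, -0.3]
opening: 35.7
```

```bash
python3 -c "
from h import *
st()"
```

```text
J [-141.5   -0.9   38.9] F jig [ 0.4  0.7 -0.3] torque [-0.11  0.26 -0.02] rot [-0.02 -0.03 -0.06] 35.7 11.17
```

Emit:
step_arm:
  motion:
    - [-0.4,0,0.02,0,0,0,0]
    - [-0.5,0,0,0,0,0,0]
    - [-0.5,0,0,0,0,0,0]
    - [-0.5,0,0,0,0,0,0]
    - [-0.5,0,0,0,0,0,0]
    - [-0.5,0,0,0,0,0,0]
    - [-0.4,0,0,0,0,0,0]
    - [-0.2,0,0,0,0,0,0]
    - [0,0,0,0,0,0,0]
    - [0,0,0,0,0,0,0]

```text
t: 12.0
tool_pos: [545.3, 139.6, 38.9]
eef_rot: [-1.051, 1.426, -1.426]
contact_force: [-1.2, -1.3, 0.2]
opening: 35.7
```

```bash
python3 -c "
from h import *
st()
c=cam('scene');cv2.imwrite('pics/sc6.png',cv2.resize(c['img'][210:390,290:430],None,fx=4,fy=3.3,interpolation=2)[:,:,::-1])"
```

```text
J [-102.    -1.3   38.9] F jig [-1.6  0.8  0.2] torque [-0.52  0.17 -0.03] rot [-0.03  0.04 -0.05] 35.7 12.0
```

View pics/sc6.png

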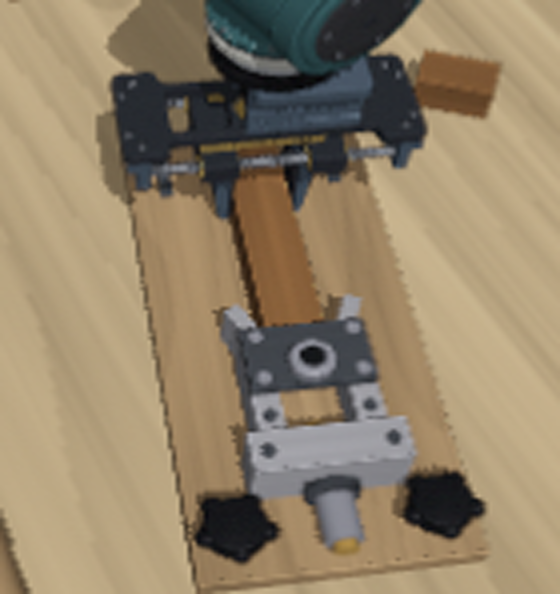

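The head is under the bridge (col ~290, row 320) with almost no side force. Continuing.

Emit:
step_arm:
  motion:
    - [-0.4,0,0,0,0,0,0]
    - [-0.5,0,0,0,0,0,0]
    - [-0.5,0,0,0,0,0,0]
    - [-0.5,0,0,0,0,0,0]
    - [-0.5,0,0,0,0,0,0]
    - [-0.5,0,0,0,0,0,0]
    - [-0.4,0,0,0,0,0,0]
    - [-0.2,0,0,0,0,0,0]
    - [0,0,0,0,0,0,0]
    - [0,0,0,0,0,0,0]

```text
t: 12.88
tool_pos: [556.7, 176.6, 38.9]
eef_rot: [-1.051, 1.426, -1.426]
contact_force: [-1.3, -1.7, 0.5]
opening: 35.7
```

```bash
python3 -c "
from h import *
st()"
```

```text
J [-63.2  -1.3  38.9] F jig [-2.   0.7  0.5] torque [-0.55  0.14 -0.04] rot [-0.03  0.01 -0.05] 35.7 12.88
```

Emit:
step_arm:
  motion:
    - [-0.2,0,0,0,0,0,0]
    - [-0.2,0,0,0,0,0,0]
    - [-0.2,0,0,0,0,0,0]
    - [-0.2,0,0,0,0,0,0]
    - [-0.2,0,0,0,0,0,0]
    - [-0.2,0,0,0,0,0,0]
    - [-0.1,0,0,0,0,0,0]
    - [-0.1,0,0,0,0,0,0]
    - [0,0,0,0,0,0,0]
    - [0,0,0,0,0,0,0]

```text
t: 13.72
tool_pos: [560.3, 188.9, 39.0]
eef_rot: [-1.054, 1.428, -1.429]
contact_force: [-1.6, -4.3, 2.1]
opening: 36.1
```

```bash
python3 -c "
from h import *
st()"
```

```text
J [-50.4  -1.1  39. ] F jig [-4.6  0.3  2.1] torque [-0.5   0.04  0.04] rot [ 0.07 -0.05  0.14] 36.1 13.72
```

Emit:
step_arm:
  motion:
    - [-0.1,0,0,0,0,0,0]
    - [-0.1,0,0,0,0,0,0]
    - [-0.1,0,0,0,0,0,0]
    - [-0.1,0,0,0,0,0,0]
    - [-0.1,0,0,0,0,0,0]
    - [-0.1,0,0,0,0,0,0]
    - [0,0,0,0,0,0,0]
    - [0,0,0,0,0,0,0]
    - [0,0,0,0,0,0,0]
    - [0,0,0,0,0,0,0]

```text
t: 14.55
tool_pos: [560.7, 191.3, 39.0]
eef_rot: [-1.061, 1.429, -1.432]
contact_force: [-0.6, -4.7, 2.0]
opening: 36.0
```

```bash
python3 -c "
from h import *
st()"
```

```text
J [-48.1  -0.8  39. ] F jig [-4.7 -0.9  2. ] torque [-0.49  0.07  0.04] rot [ 0.25 -0.11  0.5 ] 36.0 14.55
```

Emit:
step_arm:
  motion:
    - [-0.15,0,0,0.1,0,0.2,0]
    - [-0.15,0,0,0.1,0,0.2,0]
    - [-0.15,0,0,0,0,0.1,0]
    - [-0.15,0,0,0,0,0.1,0]
    - [-0.15,0,0,0,0,0.1,0]
    - [-0.15,0,0,0,0,0.1,0]
    - [-0.15,0,0,0,0,0.1,0]
    - [-0.15,0,0,0,0,0.1,0]
    - [-0.15,0,0,0,0,0.1,0]
    - [-0.15,0,0,0,0,0.1,0]

```text
t: 15.38
tool_pos: [562.0, 196.9, 38.9]
eef_rot: [-1.059, 1.433, -1.427]
contact_force: [-3.6, -23.7, 10.1]
opening: 35.8
```

```bash
python3 -c "
from h import *
st()"
```

```text
J [-42.3  -0.4  38.9] F jig [-23.7  -3.6  10.1] torque [-4.49  0.17 -0.46] rot [ 0.43 -0.11  0.21] 35.8 15.38
```

```bash
python3 -c "
from h import *
import pickle
c=cam('scene');pickle.dump(c,open('sc7.pkl','wb'));cv2.imwrite('pics/sc7.png',cv2.resize(c['img'][270:390,320:420],None,fx=7,fy=5,interpolation=2)[:,:,::-1])
c=cam('wrist');save(c,'w7.png');pickle.dump(c,open('w7.pkl','wb'))
st()
C0=np.append
sc=pickle.load(open('sc7.pkl','rb'))
B=C+nn*-1.15
for x in [88,95,98,100]: print(x,[proj(sc,np.append(B+d*x+nn*y,54)).round(1) for y in (18,-18)])
"
```

```text
J [-42.4  -0.4  38.9] F jig [-20.9  -3.2   9.2] torque [-3.98  0.29 -0.48] rot [ 0.43 -0.12  0.21] 36.1 15.48
88 [array([376. , 333.8]), array([360. , 335.8])]
95 [array([376.7, 336.8]), array([360.6, 338.8])]
98 [array([377. , 338.1]), array([360.9, 340.1])]
100 [array([377.2, 339. ]), array([361., 341.])]
```

View pics/sc7.png

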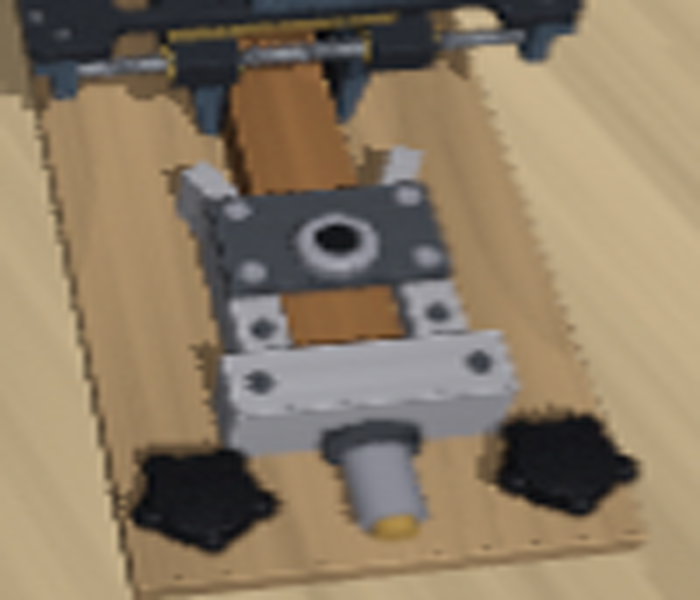

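View pics/w7.png

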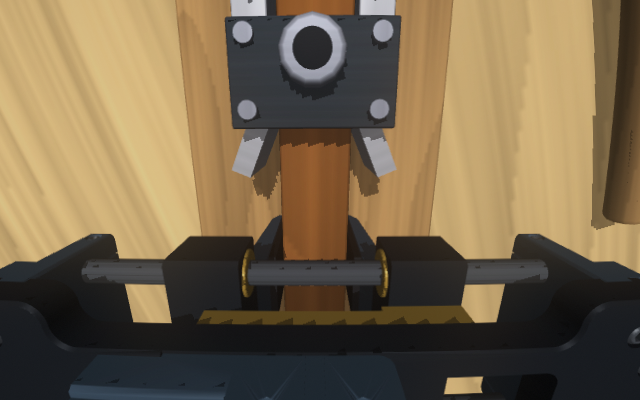

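```bash
python3 -c "
from h import *
import pickle
c=cam('side');pickle.dump(c,open('s7.pkl','wb'));cv2.imwrite('pics/s7.png',cv2.resize(c['img'][100:200,280:370],None,fx=7,fy=6,interpolation=2)[:,:,::-1])
st()
B=C+nn*-1.15
f=lambda q:(q-np.array([280,100])+.5)*[7,6]-.5
for x in (-88,-100): print(x,[f(proj(c,np.append(B+d*x+nn*y,z))).round(1) for y,z in ((18,54),(-18,54),(0,36),(0,52.5),(0,19.5))])
import pickle
a=pickle.load(open('d0.pkl','rb'))['scene']['img'];b=pickle.load(open('sc7.pkl','rb'))['img']
v=np.hstack([cv2.resize(i[345:390,345:405],None,fx=6,fy=8,interpolation=2) for i in (a,b)]);cv2.imwrite('pics/cmp.png',v[:,:,::-1])
"
```

```text
J [-42.3  -0.4  39. ] F jig [-20.   -3.8   8.7] torque [-3.98  0.21 -0.39] rot [ 0.42 -0.12  0.21] 35.4 15.53
-88 [array([246.7, 393.8]), array([319.8, 401.4]), array([281.9, 420.9]), array([283.1, 399.6]), array([280.6, 442. ])]
-100 [array([243.1, 407.9]), array([316.6, 415.5]), array([278.4, 435. ]), array([279.7, 413.7]), array([277.2, 456.1])]
```

View pics/s7.png

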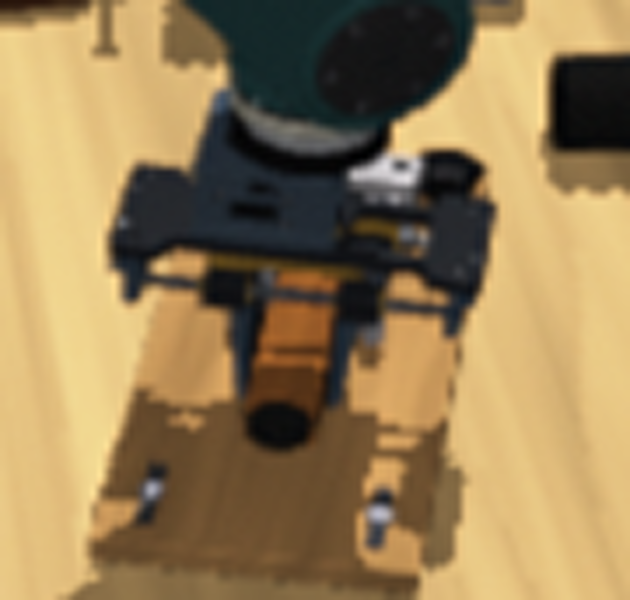

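View pics/cmp.png

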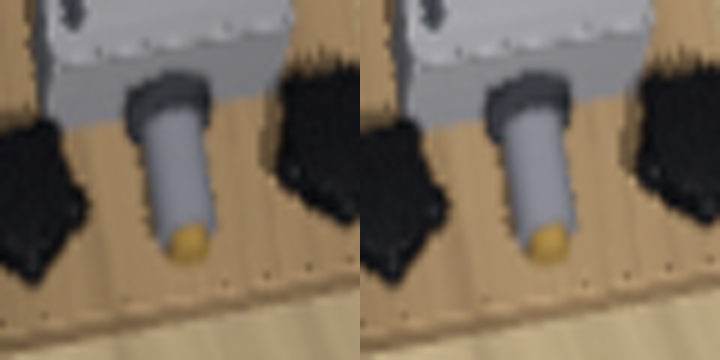

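Emit:
step_arm:
  motion:
    - [-0.15,-0.03,0.02,0.1,0,0.1,0]
    - [-0.15,-0.03,0.02,0.1,0,0.1,0]
    - [-0.15,-0.03,0,0.1,0,0.1,0]
    - [-0.15,-0.03,0,0.1,0,0.1,0]
    - [-0.15,-0.03,0,0.1,0,0.1,0]
    - [-0.15,-0.03,0,0,0,0.1,0]
    - [-0.15,-0.03,0,0,0,0.1,0]
    - [-0.15,-0.03,0,0,0,0.1,0]
    - [-0.15,-0.03,0,0,0,0.1,0]
    - [-0.15,-0.03,0,0,0,0.1,0]

```text
t: 16.37
tool_pos: [561.7, 196.9, 39.0]
eef_rot: [-1.061, 1.434, -1.432]
contact_force: [-1.7, -20.1, 3.8]
opening: 35.9
```

```bash
python3 -c "
from h import *
st()"
```

```text
J [-42.3  -0.   39. ] F jig [-19.7  -4.3   3.8] torque [-3.31 -0.12 -0.3 ] rot [ 0.45 -0.27  0.48] 35.9 16.37
```

Emit:
step_arm:
  motion:
    - [-0.15,-0.02,0.05,0.2,-0.1,0.2,0]
    - [-0.15,-0.02,0.05,0.2,-0.1,0.2,0]
    - [-0.15,-0.02,0.05,0.1,-0.1,0.2,0]
    - [-0.15,-0.02,0.05,0.1,-0.1,0.2,0]
    - [-0.15,-0.02,0.05,0.1,0,0.1,0]
    - [-0.15,-0.02,0.03,0.1,0,0.1,0]
    - [-0.15,-0.02,0.03,0.1,0,0.1,0]
    - [-0.15,-0.02,0.02,0.1,0,0.1,0]
    - [-0.15,-0.02,0.02,0.1,0,0.1,0]
    - [-0.15,-0.02,0.02,0.1,0,0.1,0]

```text
t: 17.2
tool_pos: [561.8, 196.9, 38.9]
eef_rot: [-1.058, 1.429, -1.433]
contact_force: [-2.1, -18.8, 6.4]
opening: 36.1
```

```bash
python3 -c "
from h import *
st()
for i in range(4): arm.camera('wrist')
st()"
```

```text
J [-42.3  -0.2  38.9] F jig [-18.5  -3.5   6.4] torque [-3.12  0.37 -0.34] rot [ 0.15 -0.19  0.43] 36.1 17.2
J [-42.3  -0.2  38.9] F jig [-18.4  -4.    6. ] torque [-3.23  0.37 -0.35] rot [ 0.15 -0.18  0.42] 36.3 17.4
```

```bash
python3 -c "
from h import *
print(arm.job_done()); st()"
```

```text
the job is handed in; nothing more can be done
None
the job is handed in; nothing more can be done
```

The undrilled leg is in the jig with its bare end against the stop. I handed the job in at about 17.4 s, with the arm still gripping and pressing it. I picked the brown leg without the cam nut, laid it on the board, and slid it under the bridge in small steps.

**Final checks**
- **Push:** about 18–19 N towards the stop, steady. That is more than the spring's 10 N plus the roughly 2 N of sliding friction.
- **Against the stop:** two further rounds of pushing did not move the leg at all (tool stayed at jig x = -42.3 mm). That puts the head at about 99 mm, against 100 mm for the stop, within my measuring error.
- **Grip:** the fingers stayed at 36 mm on the leg, and I saw no slip.

**What was less certain**
- A side force of about 4 N and a downward force of about 6 N remained, so the leg is resting lightly on one cheek.
- The tool was turned up to 0.4° from its target.
- The side picture put the foot end a few millimetres further in than home, which is about one pixel.
- The plunger itself could not be seen. That it is fully in is inferred from forces and position.

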